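Find the tube that rattles and hold it out over the tray

TASK

Each of the three look-alike capped tubes lying in the wire cradle has a heavy grinding rod inside; in two it is packed tight, in one it has come loose and rattles. Lift the tubes out and tip them well over, first cap end down and then foot end down, until you find the one whose rod slides; lay each quiet one back in the cradle. Finish while still holding the rattling tube level, lengthwise over the middle of the steel tray and about a hand's breadth above it, so that it can be opened there; leave the flask, the small beaker and the foil ball where they stand.

Things in the scene. Friction and masses are not known exactly. Their poses are not given: they have to be found in the camera images.
- tube_a: white 50 ml screw-cap tube, all three look alike: 114 mm long, body 29 mm across, cap 36 mm across. Origin on its lowest line, halfway along; own y runs along the tube from cap (y -57 to -45 mm) to foot, z up as it lies in the cradle. 0.26 to 0.31 kg, so weight does not tell which one rattles
- tube_b: tube like tube_a: same looks, sizes, axes and weights
- tube_c: tube like tube_a: same looks, sizes, axes and weights
- rod_a (a joint): where the tungsten carbide rod (24 x 34 mm, 0.22 kg) inside tube_a lies along it, m: 0 in the middle, + towards the foot, - towards the cap. All rods start at 0. A packed rod stays within 1 mm; the loose one, in one of the three tubes, has 26 mm of play either way, stays put when the tube is level and slides to the low end within half a second once tipped by 25 degrees
- rod_b (a joint): the same for the rod inside tube_b
- rod_c (a joint): the same for the rod inside tube_c
- tube_a_mid (a point): point on the axis of tube_a, halfway along (17.5 mm above the body's origin as it lies); same axes
- tube_b_mid (a point): point on the axis of tube_b, halfway along (17.5 mm above the body's origin as it lies); same axes
- tube_c_mid (a point): point on the axis of tube_c, halfway along (17.5 mm above the body's origin as it lies); same axes
- cradle: fixed wire cradle, 195 x 65 x 53 mm: two bent wires with three dips, in which tubes lie along the cradle's y. Origin on the bench under its middle. Dips at x = -62, 0 and +62 mm; a seated tube's axis is at z = 45 mm and its middle at y = 0. The wires run at y = -30 and +30 mm, 5 mm thick, crests at z = 50 to 53 mm; between them a tube's middle is free for the fingers down to z = 13 mm
- tray: fixed shallow steel tray, 180 x 90 x 22 mm, open on top, long along its own x; origin on the bench under its middle
- flask: small conical glass flask, 67 mm across, 112 mm high, origin under its middle; bystander
- foil_ball: crumpled foil ball, 46 x 42 x 35 mm, origin under its middle; bystander
- beaker_small: small glass beaker, 52 mm across, 62 mm high, origin under its middle; bystander

How it is judged:
By the outcome, as a careful person would: the job done as asked, in the order asked, and still so for the second after the job is handed in, while the arm keeps its last pose, push and grip.
It also fails if it takes over 72 s, if anything falls off the work surface, if the arm or the gripper's body presses on something with over 40 N, if the wrist force passes 120 N, or if a joint passes its speed limit or range.

ROBOT

A 6-joint arm with a two-finger parallel gripper is mounted at the origin on a cart in front of the work surface, level with it; the furniture and walls round the work are solid. World frame = base frame: x ahead of the robot, y to its left, z up, the work surface at z = 0. Lengths are in m, angles in rad, forces in N, time in s.
With the tool pointing down it reaches from about 0.3 to 0.775 m from the base axis. Payload 14.6 kg.
Tool frame: the origin (TCP) lies midway between the tips of the shut fingers; the grasp point (between the pads) lies 19 mm behind it (ctrl.grip_depth is the z of the grasp point in the tool frame, in m); z points along the fingers, y is the line along which they close (so a half turn about z gives the same grasp; the last joint's range is limited). The gripper opens to 94 mm and grips with 3 to 60 N. Pads are 16 mm wide; open, the fingers measure 119 mm over their backs; the gripper's body (75 mm by 177 mm) begins 78 mm behind the grasp point.
Start: joints at [1.034, 0.3, 1.521, -0, 1.321, -0.067], TCP at [0.249, 0.49, 0.205] pointing down, gripper open.
Joint ranges: [-3.03, 3.03], [-0.79, 2.21], [0.23, 2.52], [-1.04, 4.18], [0, 3.07], [-2.55, 2.55]. Speed limits (rad/s): [2.22, 2.22, 2.57, 3.14, 3.14, 3.14].

INTERFACE

Orientations are given as [roll, pitch, yaw] about the fixed x, y, z axes, in that order (R = Rz(yaw) Ry(pitch) Rx(roll)).
In Python, from station import ctrl gives the robot as it stands. The module is installed in compiled form; this text tells all that it offers.
- The arm moves only by the tool carry_out, never from a script. Its argument "commands" is a list of rows, each a list of 3 entries, a list of its own where there are three numbers: the closure, from 0 (fully open) to 1 (shut), then the shift along the tool's x, y, z in mm, then the turn, a rotation vector about the tool's x, y, z in rad. In form: [[gripper, [tx, ty, tz], [wx, wy, wz]], ...]. A call has 1 to 10 rows; each row shifts and turns the commanded pose from where the row before left it, along the tool's axes as they then stand; what a row does not reach is not made up. A row lasts 1/8 s, in which the tool goes at most 62.5 mm and 10.7 degrees, less where a joint would pass 70% of its speed; a pose out of reach is approached as far as the arm can. A call with a gripper value outside its range is refused whole. The fingers move at their own pace and stop on an object; "squeeze" is the grip in N (left out, the last holds). Time passes only in rows, so rows that do not move let the fingers close. It gives the time, the measured TCP pose, the force, the opening and the grip force at its end, in the units of the state.
- ctrl.get_obs(): the state, without advancing time (a new reading comes with each control period).
- ctrl.camera(name): name is "scene" or "top"; returns a dict with "img" (420x560x3 uint8, blue, green, red), "camera_matrix" (3x3 intrinsics, pixels), "rvec" (rotation vector, rad) and "tvec" (3), from world to camera coordinates, as OpenCV has them. Camera axes: x right, y down, z forward; pixel columns grow to the right and rows downward; lengths in m; the calibration is good to about 2 mm. A picture is of the moment at which its call begins. There is no depth.
- ctrl.hand_in(): hands the job in; it is judged then, once.
Trained networks look in the newest picture that a camera, given by its name, has taken for a name from the list of things; names that differ only in an ending like _2 or _b are one class to them, and where a whole thing is asked for, a point or a joint stands for the part that bears it (a point fixed in the world has none). Each returns a list of dicts, best first, with "score" (0 to 1); they miss things now and then, are a little off and sometimes report something else, mostly with a low value. They report only what shows in the picture. A call takes as long as a camera call.
- ctrl.outline_of(thing, camera): "region" (420x560 bool, what is visible of it).
- ctrl.place_of(thing, camera): "at" ([x, y, z] in m, in world coordinates, good to about 4 mm: a listed point, or the origin of a listed thing).
The state is a dict: "time_s": time; "qpos": joint angles; "joint_vel": joint speeds; "tau": joint torques, N m; "ee_pos": TCP position; "eef_rot": TCP orientation; "force": force on the tool from outside, world axes, zero at the start; "moment": the same for the moment, N m; "grip_width": finger opening in m; "grip_force": force on a finger pad.
Only numpy, scipy, OpenCV 4.12 (cv2) and the standard library are available. Lean on these libraries where they do the work, as an engineer would, in place of code of your own. Each camera call takes 0.05 s, during which the arm holds its last target. There are 200 camera calls.

## Working session

There is one attempt and no reset: what is moved stays moved. The work goes in short steps, Python scripts to look and compute and a tool call to move; the robot and the scene stay as the last step left them, time stands still between calls to the robot, and variables do not carry over. Pictures are saved under pics/ and viewed, at most 10 in all, crops included, and the job is handed in when it is done.

Besides the shell and the picture viewer there is one more tool, called after "Emit:" as name(argument=value, ...) on one line, values as JSON. carry_out: Moves the arm, as the interface text tells. Its arguments: {"type":"object","properties":{"commands":{"type":"array","items":{"type":"array"}},"squeeze":{"type":"number"}},"required":["commands"]}

```bash
mkdir -p pics
python3 - <<'E'
from station import ctrl
import cv2,numpy as np
o=ctrl.get_obs()
for k,v in o.items(): print(k,np.round(v,3))
ims=[]
for c in("scene","top"):
    d=ctrl.camera(c); ims.append(d["img"])
    R=cv2.Rodrigues(np.array(d["rvec"]))[0]; print(c,"cam at",(-R.T@np.ravel(d["tvec"])).round(3), "fwd",R[2].round(2))
    for n in["tube_a","tube_a_mid","cradle","tray","flask","foil_ball","beaker_small"]:
        print(c,n,[(round(float(r["score"]),2),np.round(r["at"],3).tolist()) for r in ctrl.place_of(n,c)])
cv2.imwrite("pics/s.png",ims[0]);cv2.imwrite("pics/t.png",ims[1])
print(ctrl.grip_depth)
E
```

```text
time_s 0.0
qpos [ 1.034  0.3    1.522  0.     1.321 -0.067]
joint_vel [ 0.001 -0.     0.     0.    -0.    -0.   ]
tau [ 1.0000e-03 -5.3180e+01 -3.5274e+01  7.1000e-02  2.4000e-02 -0.0000e+00]
ee_pos [0.249 0.49  0.205]
eef_rot [-3.14  -0.     2.672]
force [ 0.036  0.135 -0.703]
moment [ 0.011  0.003 -0.025]
grip_force 0.0
grip_width 0.094
scene cam at [-0.056 -0.224  0.791] fwd [ 0.58  0.33 -0.75]
scene tube_a [(0.98, [0.43, -0.232, 0.028]), (0.78, [0.43, -0.167, 0.029]), (0.74, [0.429, -0.107, 0.026])]
scene tube_a_mid [(0.56, [0.43, -0.172, -0.002])]
scene cradle [(0.91, [0.435, -0.173, -0.002]), (0.69, [0.489, 0.411, -0.001])]
scene tray [(0.93, [0.485, 0.406, 0.002])]
scene flask [(0.6, [0.385, 0.256, 0.002])]
scene foil_ball [(0.59, [0.405, 0.157, 0.001]), (0.31, [0.432, -0.168, 0.049])]
scene beaker_small [(0.86, [0.605, 0.023, 0.001])]
top cam at [0.374 0.117 1.115] fwd [ 0.13 -0.   -0.99]
top tube_a [(0.93, [0.428, -0.111, 0.03]), (0.77, [0.426, -0.169, 0.03]), (0.73, [0.428, -0.232, 0.028])]
top tube_a_mid [(0.62, [0.431, -0.232, 0.046]), (0.42, [0.427, -0.175, 0.031])]
top cradle [(0.63, [0.434, -0.169, 0.0]), (0.43, [0.431, -0.232, 0.045])]
top tray [(0.74, [0.484, 0.416, 0.0])]
top flask [(0.83, [0.387, 0.253, 0.001])]
top foil_ball [(0.75, [0.41, 0.157, -0.002]), (0.5, [0.43, -0.23, 0.045])]
top beaker_small [(0.75, [0.603, 0.024, -0.002])]
-0.0188
```

View pics/s.png

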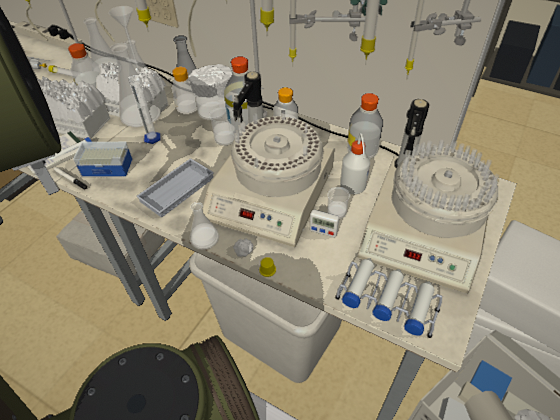

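View pics/t.png

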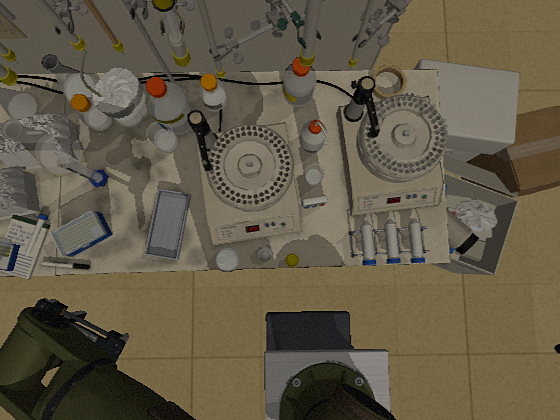

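The scene view has the three tubes at about (357,283), (387,295) and (420,308), with blue caps toward the robot. The tray is at (175,187). The top view agrees: tubes at (367,240), (392,240) and (417,240), tray at (168,223), flask at (227,260), foil ball at (265,255) and small beaker at (313,175). Next I'll triangulate and get the directions.

```bash
cat > h.py <<'E'
from station import ctrl
import cv2,numpy as np
def cam(c):
    d=ctrl.camera(c); K=np.array(d["camera_matrix"]);R=cv2.Rodrigues(np.array(d["rvec"]))[0];t=np.ravel(d["tvec"]);return d["img"],K,R,t
def plane(K,R,t,px,z):
    px=np.atleast_2d(px); ray=(R.T@np.linalg.inv(K)@np.c_[px,np.ones(len(px))].T).T; C=-R.T@t
    return C+ray*((z-C[2])/ray[:,2])[:,None]
def tri(A,B,pa,pb):
    P=[K@np.c_[R,t] for _,K,R,t in(A,B)]
    X=cv2.triangulatePoints(P[0],P[1],np.float64(pa).reshape(2,1),np.float64(pb).reshape(2,1)).ravel();return X[:3]/X[3]
E
python3 - <<'E'
from h import *
S=cam("scene");T=cam("top")
out={}
for name,z in(("tube_a",.045),("tray",.022)):
    for c,M in(("scene",S),("top",T)):
        L=[]
        for r in ctrl.outline_of(name,c)[:3]:
            ys,xs=np.nonzero(r["region"]); px=np.c_[xs,ys].astype(np.float32)
            W=plane(*M[1:],px,z)[:,:2].astype(np.float32)
            (cx,cy),(w,h),a=cv2.minAreaRect(W*1000); 
            _,ev=cv2.PCACompute(W,mean=None); 
            L.append((px.mean(0),)); 
            print(name,c,round(float(r["score"]),2),"px",px.mean(0).round(1),"cen",W.mean(0).round(3),"rect",round(cx),round(cy),round(w),round(h),"ang",round(float(np.degrees(np.arctan2(ev[0,1],ev[0,0]))),1),len(px))
        out[name,c]=sorted([l[0] for l in L],key=lambda p:p[0])
for n in("tube_a","tray"):
    for a,b in zip(out[n,"scene"],out[n,"top"]): print(n,"tri",tri(S,T,a,b).round(3))
# machine heights: rotor-front corners seen in both views
print("machine top-left front corner", tri(S,T,(212,203),(211,243)).round(3))
print("right machine left front corner", tri(S,T,(366,242),(355,212)).round(3))
print("right rotor centre", tri(S,T,(446,175),(405,134)).round(3), "stirrer top",tri(S,T,(420,105),(366,84)).round(3))
E
```

```text
tube_a scene 0.94 px [357.8 283.7] cen [ 0.418 -0.107] rect 423 -105 121 36 ang 2.8 749
tube_a scene 0.72 px [419.  309.6] cen [ 0.421 -0.231] rect 427 -232 123 33 ang 3.1 821
tube_a scene 0.72 px [387.7 295.8] cen [ 0.421 -0.169] rect 428 -167 124 36 ang 3.1 826
tube_a top 0.91 px [366.9 243.4] cen [ 0.423 -0.108] rect 427 -109 113 34 ang 2.8 510
tube_a top 0.62 px [415.1 240.3] cen [ 0.43  -0.232] rect 432 -232 116 36 ang 2.3 543
tube_a top 0.6 px [391.  242.1] cen [ 0.426 -0.17 ] rect 429 -171 112 33 ang 2.7 491
tray scene 0.69 px [174.9 186.9] cen [0.474 0.405] rect 478 406 109 187 ang -8.4 2229
tray top 0.64 px [167.3 223.9] cen [0.482 0.409] rect 483 409 92 179 ang -10.1 2355
tray top 0.54 px [366.8 243. ] cen [ 0.426 -0.113] rect 428 -113 116 34 ang 2.9 539
tube_a tri [ 0.422 -0.108  0.039]
tube_a tri [ 0.425 -0.17   0.039]
tube_a tri [ 0.429 -0.233  0.035]
tray tri [0.482 0.414 0.01 ]
machine top-left front corner [0.438 0.276 0.062]
right machine left front corner [ 0.505 -0.081  0.064]
right rotor centre [ 0.673 -0.182  0.162] stirrer top [ 0.763 -0.079  0.244]
```

Emit:
carry_out(commands=[[0.45,[0,0,0],[0,0,-0.173]],[0.45,[0,0,0],[0,0,-0.173]],[0.45,[0,0,0],[0,0,-0.173]],[0.45,[-13.5,-55,0],[0,0,0]],[0.45,[-13.5,-55,0],[0,0,0]],[0.45,[-13.5,-55,0],[0,0,0]],[0.45,[-13.5,-55,0],[0,0,0]],[0.45,[-13.5,-55,0],[0,0,0]],[0.45,[-13.5,-55,0],[0,0,0]],[0.45,[-13.5,-55,0],[0,0,0]]], squeeze=45)

```text
time_s: 2.35
ee_pos: [0.3625, 0.1088, 0.2057]
eef_rot: [3.141, 0.001, -3.092]
force: [0.4, 0.4, 0.3]
grip_width: 0.0514
grip_force: 0.0
```

Emit:
carry_out(commands=[[0.45,[-13.5,-55,0],[0,0,0]],[0.45,[-13.5,-55,0],[0,0,0]],[0.45,[-13.5,-55,0],[0,0,0]],[0.45,[-13.5,-55,30],[0,0,0]],[0.45,[0,0,30],[0,0,0]],[0.45,[0,0,0],[0,0,0]]])

```text
time_s: 3.1
ee_pos: [0.4257, -0.1052, 0.1448]
eef_rot: [3.14, -0.003, -3.093]
force: [0.0, 1.1, 0.4]
grip_width: 0.0513
grip_force: 0.0
```

Run:
```python
from h import *
S=cam("scene");T=cam("top")
a=cv2.resize(S[0][180:360,280:520],None,fx=1.6,fy=1.6);b=cv2.resize(T[0][120:300,300:480],None,fx=1.6,fy=1.6)
cv2.imwrite("pics/c1.png",np.hstack([a,b]))
for c in("scene","top"):
    print(c,[(round(float(r["score"]),2),np.round(r["at"],3).tolist()) for r in ctrl.place_of("tube_a",c)])
```

```text
scene [(0.78, [0.433, -0.227, 0.031]), (0.76, [0.426, -0.107, 0.025]), (0.63, [0.432, -0.167, 0.027])]
top []
```

View pics/c1.png

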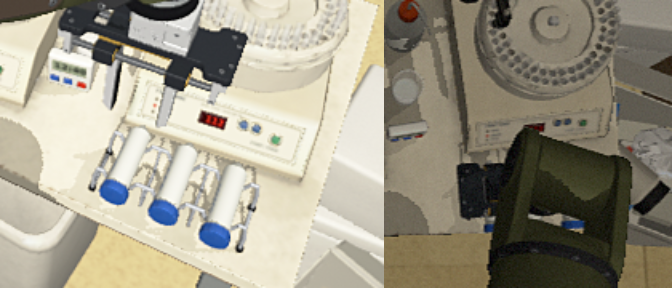

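The scene crop has the fingers at (112,85) and (165,108), straddling the first tube at (127,165); the view from the top is hidden by the arm. I'll lower and grip.

Emit:
carry_out(commands=[[0.45,[-2,-3,38],[0,0,0]],[0.45,[0,0,40],[0,0,0]],[0.45,[0,0,40],[0,0,0]],[0.45,[0,0,0],[0,0,0]],[1,[0,0,0],[0,0,0]],[1,[0,0,0],[0,0,0]],[1,[0,0,0],[0,0,0]],[1,[0,0,0],[0,0,0]]])

```text
time_s: 4.3
ee_pos: [0.4296, -0.1079, 0.0295]
eef_rot: [-3.142, 0.002, -3.093]
force: [-0.5, 6.5, 9.6]
grip_width: 0.0277
grip_force: 45.0
```

Emit:
carry_out(commands=[[1,[0,0,-30],[0,0,0]],[1,[0,0,-55],[0,0,0]],[1,[0,0,-55],[0,0,0]],[1,[20,0,-50],[0,0,0.15]],[1,[25,0,-50],[0,0,0.15]],[1,[20,0,0],[0,-0.18,0]],[1,[0,0,0],[0,-0.18,0]],[1,[0,0,0],[0,-0.18,0]],[1,[0,0,0],[0,-0.18,0]],[1,[0,0,0],[0,-0.18,0]]])

```text
time_s: 5.55
ee_pos: [0.3641, -0.1016, 0.2688]
eef_rot: [-3.14, 0.907, 2.892]
force: [0.6, 0.5, -1.8]
grip_width: 0.0275
grip_force: 45.0
```

Emit:
carry_out(commands=[[1,[0,0,0],[0,-0.08,0]],[1,[0,0,0],[0,0,0]],[1,[0,0,0],[0,0,0]],[1,[0,0,0],[0,0,0]],[1,[0,0,0],[0,0,0]],[1,[0,0,0],[0,0,0]]])

```text
time_s: 6.3
ee_pos: [0.3647, -0.1016, 0.2682]
eef_rot: [3.141, 0.979, 2.891]
force: [-0.1, -0.8, -2.4]
grip_width: 0.0274
grip_force: 45.0
```

Run:
```python
from h import *
from scipy.spatial.transform import Rotation as Q
S=cam("scene"); cv2.imwrite("pics/c2.png",S[0])
o=ctrl.get_obs()
for k in("time_s","qpos","ee_pos","eef_rot","force","moment"): print(k,np.round(o[k],3))
```

```text
time_s 6.35
qpos [-0.543 -0.735  2.478  0.525  0.497 -2.207]
ee_pos [ 0.365 -0.102  0.268]
eef_rot [3.141 0.98  2.891]
force [ 1.302  0.968 -2.697]
moment [ 0.223  0.787 -0.001]
```

View pics/c2.png

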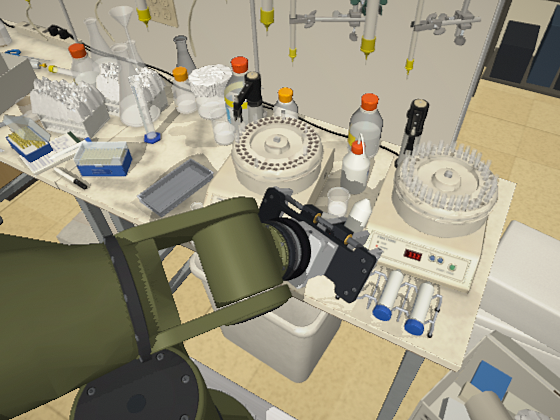

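Picture: the gripper at about (320,250) holds the tube cap-down, and the other two tubes are still in the cradle at (390,295) and (420,308). I'll go back to level, read the moment, then go foot down.

Emit:
carry_out(commands=[[1,[0,0,0],[0,0.18,0]],[1,[0,0,0],[0,0.18,0]],[1,[0,0,0],[0,0.18,0]],[1,[0,0,0],[0,0.18,0]],[1,[0,0,0],[0,0.18,0]],[1,[0,0,0],[0,0.08,0]],[1,[0,0,0],[0,0,0]],[1,[0,0,0],[0,0,0]]])

```text
time_s: 7.35
ee_pos: [0.3645, -0.1016, 0.2681]
eef_rot: [-3.142, 0.002, 2.891]
force: [0.1, -0.4, -3.6]
grip_width: 0.0276
grip_force: 45.0
```

```bash
cat > m.py <<'E'
from h import *
from scipy.spatial.transform import Rotation as Q
F=[];M=[]
for i in range(5):
    if i: ctrl.camera("top")
    o=ctrl.get_obs(); Rt=Q.from_euler("xyz",o["eef_rot"]); F.append(Rt.inv().apply(o["force"]));M.append(Rt.inv().apply(o["moment"]))
print(round(o["time_s"],2),"q",np.round(o["qpos"],2),"ee",np.round(o["ee_pos"],4),np.round(o["eef_rot"],3))
print("F tool",np.mean(F,0).round(2),"sd",np.std(F,0).round(2),"M tool",np.mean(M,0).round(3),"sd",np.std(M,0).round(3))
E
python3 m.py
```

```text
7.55 q [-0.37 -0.15  1.85  0.    1.43 -1.69] ee [ 0.3643 -0.1016  0.2685] [-3.141e+00  2.000e-03  2.891e+00]
F tool [ 0.08 -0.12  2.92] sd [0.27 0.56 0.46] M tool [-0.013 -0.058 -0.013] sd [0.049 0.023 0.027]
```

Emit:
carry_out(commands=[[1,[0,0,0],[0,0.18,0]],[1,[0,0,0],[0,0.18,0]],[1,[0,0,0],[0,0.18,0]],[1,[0,0,0],[0,0.18,0]],[1,[0,0,0],[0,0.18,0]],[1,[0,0,0],[0,0.06,0]],[1,[0,0,0],[0,0,0]],[1,[0,0,0],[0,0,0]],[1,[0,0,0],[0,0,0]],[1,[0,0,0],[0,0,0]]])

```text
time_s: 8.8
ee_pos: [0.3645, -0.1016, 0.2686]
eef_rot: [-3.141, -0.958, 2.891]
force: [0.5, 1.0, -2.6]
grip_width: 0.0278
grip_force: 45.0
```

```bash
python3 m.py
```

```text
9.0 q [-0.33  0.46  1.43 -0.08  2.21 -1.66] ee [ 0.3646 -0.1016  0.2683] [-3.142 -0.96   2.891]
F tool [-2.17  0.21  1.5 ] sd [0.25 0.55 0.32] M tool [-0.052 -0.742  0.01 ] sd [0.011 0.026 0.02 ]
```

Emit:
carry_out(commands=[[1,[0,0,0],[0,-0.18,0]],[1,[0,0,0],[0,-0.18,0]],[1,[0,0,0],[0,-0.18,0]],[1,[0,0,0],[0,-0.18,0]],[1,[0,0,0],[0,-0.18,0]],[1,[0,0,0],[0,-0.06,0]],[1,[0,0,0],[0,0,0]],[1,[0,0,0],[0,0,0]]])

```text
time_s: 10.0
ee_pos: [0.3646, -0.1016, 0.2681]
eef_rot: [3.142, -0.002, 2.891]
force: [0.5, -0.6, -2.9]
grip_width: 0.0276
grip_force: 45.0
```

```bash
python3 m.py; python3 m.py
```

```text
10.2 q [-0.37 -0.14  1.85 -0.    1.43 -1.69] ee [ 0.3647 -0.1017  0.2678] [ 3.141e+00 -2.000e-03  2.891e+00]
F tool [-0.21  0.07  2.73] sd [0.26 0.31 0.21] M tool [0.009 0.046 0.006] sd [0.024 0.022 0.013]
10.4 q [-0.37 -0.14  1.85 -0.    1.43 -1.69] ee [ 0.3646 -0.1016  0.268 ] [ 3.142e+00 -1.000e-03  2.891e+00]
F tool [-0.54  0.31  2.82] sd [0.22 0.2  0.36] M tool [-0.009  0.057  0.01 ] sd [0.016 0.027 0.035]
```

The moment along the tube flipped by 0.11 N m between cap-down and foot-down, which is what a 52 mm shift of a 0.22 kg rod should give. This tube rattles, so I'll carry it to the tray.

Emit:
carry_out(commands=[[1,[0,0,0],[0,0,-0.076]],[1,[-2,40,0],[0,0,0]],[1,[-3,57,0],[0,0,0]],[1,[-3,57,0],[0,0,0]],[1,[-3,57,0],[0,0,0]],[1,[-3,57,0],[0,0,0]],[1,[-3,57,0],[0,0,0]],[1,[-3,57,0],[0,0,0]],[1,[-3,57,0],[0,0,0]],[1,[-3,57,0],[0,0,0]]])

```text
time_s: 11.65
ee_pos: [0.4766, 0.3843, 0.2679]
eef_rot: [-3.141, -0.0, 2.967]
force: [1.5, 0.0, -2.8]
grip_width: 0.0278
grip_force: 45.0
```

Emit:
carry_out(commands=[[1,[-2,30,0],[0,0,0]],[1,[0,0,30],[0,0,0]],[1,[0,0,45],[0,0,0]],[1,[0,0,45],[0,0,0]],[1,[0,0,30],[0,0,0]],[1,[0,0,10],[0,0,0]],[1,[0,0,0],[0,0,0]],[1,[0,0,0],[0,0,0]]])

```text
time_s: 12.65
ee_pos: [0.4842, 0.4119, 0.1097]
eef_rot: [3.14, 0.002, 2.967]
force: [0.2, -0.3, -2.8]
grip_width: 0.0272
grip_force: 45.0
```

```bash
python3 m.py
python3 - <<'E'
from h import *
S=cam("scene");T=cam("top")
for c in("scene","top"):
    for n in("tube_a","tray","flask","foil_ball","beaker_small"):
        print(c,n,[(round(float(r["score"]),2),np.round(r["at"],3).tolist()) for r in ctrl.place_of(n,c)])
a=cv2.resize(S[0][80:290,90:350],None,fx=1.5,fy=1.5);b=cv2.resize(T[0][110:320,90:350],None,fx=1.5,fy=1.5)
cv2.imwrite("pics/c3.png",np.hstack([a,b]))
E
```

```text
12.85 q [ 0.65  0.57  1.36  0.    1.21 -0.75] ee [0.4839 0.4117 0.109 ] [3.141e+00 1.000e-03 2.967e+00]
F tool [0.03 0.15 2.49] sd [0.35 0.3  0.49] M tool [-0.024  0.059 -0.014] sd [0.017 0.027 0.021]
scene tube_a [(0.64, [0.428, -0.232, 0.028]), (0.61, [0.485, 0.412, 0.106]), (0.6, [0.429, -0.167, 0.028])]
scene tray [(0.8, [0.485, 0.409, -0.0])]
scene flask [(0.65, [0.389, 0.255, -0.001])]
scene foil_ball [(0.61, [0.408, 0.158, 0.0])]
scene beaker_small [(0.98, [0.604, 0.022, 0.003])]
top tube_a [(0.87, [0.426, -0.232, 0.027]), (0.76, [0.432, -0.171, 0.03])]
top tray [(0.77, [0.488, 0.414, -0.002])]
top flask [(0.79, [0.388, 0.258, 0.002])]
top foil_ball [(0.62, [0.408, 0.154, -0.003])]
top beaker_small [(0.59, [0.603, 0.024, 0.0]), (0.3, [0.431, -0.173, 0.03])]
```

View pics/c3.png

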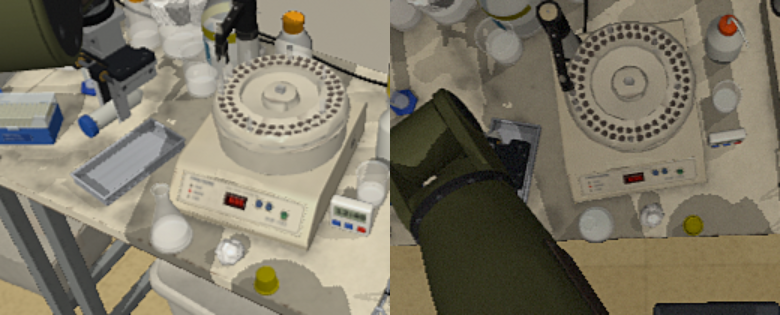

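In the crop the tube, with its blue cap at (88,127), hangs over the tray, and the flask, foil ball and beaker are where they were. I'll check that the tube is level before handing in.

Run:
```python
from h import *
S=cam("scene"); o=ctrl.get_obs(); _,K,R,t=S
for r in ctrl.outline_of("tube_a","scene"):
    ys,xs=np.nonzero(r["region"])
    if xs.mean()>300: continue
    px=np.c_[xs,ys].astype(np.float32)
    _,ev=cv2.PCACompute(px,mean=None); print("seen",px.mean(0).round(1),px.min(0),px.max(0),"ang",np.degrees(np.arctan2(ev[0,1],ev[0,0])).round(1),len(px))
yaw=o["eef_rot"][2]; cen=np.array(o["ee_pos"])+[0,0,.0188]
for tilt in(-10,-5,0,5,10):   # + = cap up
    a=np.radians(tilt); ax=np.array([np.cos(yaw)*np.cos(a),np.sin(yaw)*np.cos(a),np.sin(a)])
    # cylinder surface samples: body and cap
    n1=np.cross(ax,[0,0,1.]);n1/=np.linalg.norm(n1);n2=np.cross(ax,n1)
    P=[cen+s*ax+rad*(np.cos(p)*n1+np.sin(p)*n2) for s in np.linspace(-.057,.057,40) for p in np.linspace(0,6.28,24) for rad in[.018 if s>.045 else .0145]]
    q=cv2.projectPoints(np.array(P),cv2.Rodrigues(R)[0],t,K,None)[0][:,0].astype(np.float32)
    hull=cv2.convexHull(q); m=np.zeros((420,560),np.uint8); cv2.fillPoly(m,[hull.astype(np.int32)],1); y,x=np.nonzero(m)
    p=np.c_[x,y].astype(np.float32); _,ev=cv2.PCACompute(p,mean=None)
    capc=cv2.projectPoints((cen+.057*ax)[None],cv2.Rodrigues(R)[0],t,K,None)[0].ravel(); ft=cv2.projectPoints((cen-.057*ax)[None],cv2.Rodrigues(R)[0],t,K,None)[0].ravel()
    print(tilt,"ang",np.degrees(np.arctan2(ev[0,1],ev[0,0])).round(1),"box",q.min(0).round(),q.max(0).round(),"cap",capc.round(1),"foot",ft.round(1))
img=S[0]; hsv=cv2.cvtColor(img,cv2.COLOR_BGR2HSV); b=cv2.inRange(hsv,(105,150,60),(125,255,255)); b[:,:130]=0;b[:,170:]=0;b[:120]=0;b[200:]=0
ys,xs=np.nonzero(b); print("blue",xs.mean(),ys.mean(),xs.min(),xs.max(),ys.min(),ys.max())
cv2.imwrite("pics/c4.png",cv2.resize(img[90:210,110:230],None,fx=5,fy=5,interpolation=cv2.INTER_CUBIC))
```

```text
seen [159.2 156.9] [142. 140.] [184. 170.] ang -31.3 388
-10 ang -40.6 box [142. 131.] [188. 173.] cap [148.3 167.1] foot [183.8 135.8]
-5 ang -37.7 box [142. 132.] [189. 172.] cap [147.5 165.7] foot [184.4 137.3]
0 ang -33.6 box [142. 134.] [189. 171.] cap [146.9 164.1] foot [184.9 138.9]
5 ang -29.1 box [141. 135.] [189. 169.] cap [146.4 162.4] foot [185.2 140.6]
10 ang -24.8 box [141. 137.] [189. 168.] cap [146.1 160.6] foot [185.4 142.3]
blue 147.32748538011697 158.54970760233917 130 155 135 171
```

View pics/c4.png

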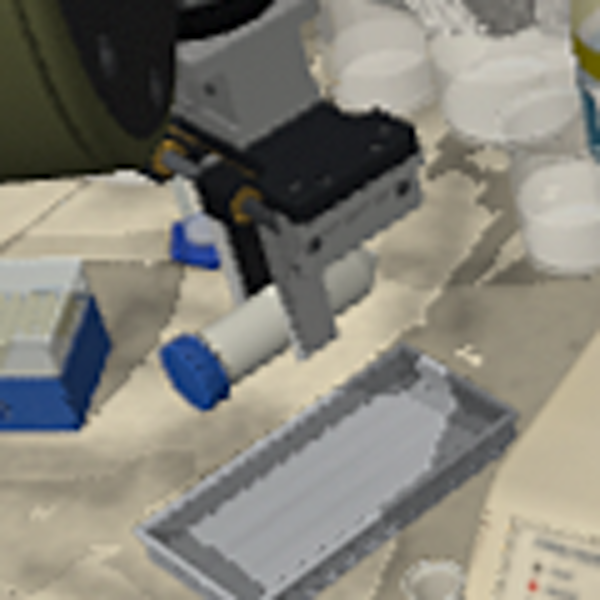

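The cap face sits at about (148,164) and a level tube predicts (147,164), so the tube is level and centred over the tray.

```bash
python3 -c "
from station import ctrl
print(ctrl.hand_in())"
```

```text
the job is handed in; nothing more can be done
None
```

The first tube I tested (the leftmost seen from the robot) is the rattling one; I handed in with it held level over the middle of the tray, its lowest line about 84 mm above the rim, the other two tubes never lifted, and the flask, beaker and foil ball unmoved.

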